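# Thread the depth pointer over the find

### The job

Draw the steel pointer with the blue grip out of the wooden tool rack and thread it down through the upper and then the lower brass bushing of the gauge stand, until its tip hangs about a finger's width (15 mm) above the clay pot base below. The tip must never touch the find; leave the other tools, the jar and the loose sherd where they are. Nothing clamps the pointer yet, so finish while still holding it there in the gripper, upright and still.

Things in the scene. Friction and masses are not known exactly. Their poses are not given: they have to be found in the camera images.
- pointer_grip (a point): Centre of the pointer's blue grip. The pointer is a straight round rod, 155 mm long, about 90 g, standing upright in one of the rack's three holes (which one varies). Its steel shaft is 10 mm in diameter and 105 mm long; above it the blue cylindrical grip is 16 mm in diameter and 50 mm long. This point lies on the rod's axis, 130 mm above the tip and 25 mm below the top end. z axis along the rod, upward.
- pointer: The same pointer; origin at the middle of its flat lower tip, z axis along the rod towards the grip. The tip starts 28 mm deep in its rack hole, 8 mm above the table.
- upper_mouth (a point): Centre of the top rim of the upper brass bushing of the gauge stand, 168 mm above the table. Each bushing is open through and 21 mm tall: a flare 27 mm wide inside at the rim narrowing over 9 mm to a straight bore 13 mm in diameter and 12 mm long. Both bores share one vertical axis, and the rod must pass both. Rim outer diameter 35 mm.
- lower_mouth (a point): Centre of the top rim of the lower brass bushing, 126 mm above the table, exactly 42 mm under the upper one; its lower end is 21 mm below this point.
- stand: Gauge stand, fixed: grey base plate 140 x 190 x 10 mm, a steel post 18 mm in diameter 95 mm to the +y side of the bushing axis, with two dark arms that carry the bushings. Nothing of it is higher than 168 mm. Origin on the bushing axis at table height, z up; yaw varies.
- find_top (a point): Top of the find (an upturned terracotta pot base, flat foot on top 28 mm in diameter, 25 mm tall, on a white padded block), right under the bushing axis. Its height varies from 62 to 80 mm above the table; the pointer's tip must stop about 15 mm above it.
- find: The find with its white block 92 x 92 mm, fixed, fragile; origin 80 mm below find_top.
- rack: Light wooden tool rack, fixed, 70 x 210 mm, 36 mm tall; three vertical holes 13 mm wide and 28 mm deep in a row along its y axis, at -70, 0 and +70 mm. Origin at table height under the middle hole; yaw varies.
- brush: Bystander: small upright brush with a wooden handle, 102 mm long, in another rack hole (its top 110 mm above the table). Origin at its lower end. Leave it alone.
- scraper: Bystander: small upright scraper with a red handle, 102 mm long, in another rack hole (top 110 mm above the table). Origin at its lower end. Leave it alone.
- jar: Bystander: amber jar with a black cap, 52 mm wide, 70 mm tall, loose on the table. Origin under its centre.
- sherd: Bystander: round terracotta sherd, 66 mm wide, 15 mm tall, loose on the table. Origin under its centre.
Mind the look-alikes: they are no part of the job. Of the things that look like the pointer, the middle-sized one is meant.

How it is judged (in metres and radians):
On the way, in this order (a step that is already met when the one before it is completed fails the run):
1. the pointer is drawn out of the rack (height (world z) of pointer above 0.06 m and contact force between the fingers and pointer above 0.5 N), for 0.1 s.
2. its tip is in the upper bushing (horizontal distance between pointer and upper_mouth below 0.008 m and z of pointer in the frame of upper_mouth between -0.042 and -0.008 m), for 0.05 s.
At the end, for the whole second after the job is handed in: Rod through both bushings: tip within 8 mm of the axis, at least 1 mm below the lower bushing and 5-25 mm above the find; grip above the upper bushing, within 12 mm of the axis; rod within 0.12 rad of it, under 20 mm/s, gripped by the fingers (over 1 N), not touching the find (horizontal distance between pointer and lower_mouth below 0.008 m and z of pointer in the frame of lower_mouth below -0.022 m and horizontal distance between pointer_grip and upper_mouth below 0.012 m and z of pointer_grip in the frame of upper_mouth above 0 m and angle between the z axis of pointer and the z axis of stand, either way round below 0.12 rad and z of pointer in the frame of find_top between 0.005 and 0.025 m and contact force between the fingers and pointer above 1 N and contact force between pointer and find below 0.2 N and linear speed of pointer below 0.02 m/s); the arm keeps its last pose, push and grip.
It fails at once if the pointer, or the robot, touches the find (contact force between any of pointer, the arm, the fingers and find above 0.3 N).
It fails at once if a bystander is disturbed (moved more than 20 mm) (distance of any of brush, scraper, jar, sherd from where it was at the start of the episode above 0.02 m).
It also fails if it takes over 43 s, if anything falls off the work surface, if the arm or the gripper's body presses on something with over 40 N, if the wrist force passes 120 N, or if a joint passes its speed limit or range.

### The arm

A 6-joint arm with a two-finger parallel gripper is mounted at the origin on the work surface. World frame = base frame: x ahead of the robot, y to its left, z up, the work surface at z = 0. Lengths are in m, angles in degrees, forces in N, time in s.
With the tool pointing down it reaches from about 0.375 to 0.9 m from the base axis. Payload 3.1 kg.
Tool frame: the origin (TCP) lies on the centre line of the jaws, within the pads' length; the fingertips stand 22 mm ahead of it and the grasp point (between the pads) lies 3 mm ahead of it; y points along the fingers, z is the direction in which the jaws open and shut, and the axes are right-handed (so a half turn about y gives the same grasp; the last joint's range is limited). The gripper opens to 87 mm and grips with 3 to 60 N. Pads are 19 mm wide; open, the fingers measure 117 mm over their backs; the gripper's body (75 mm by 190 mm) begins 51 mm behind the grasp point.
Start: joints at [56.866, 30.224, 82.088, -0, 67.689, -10.227], TCP at [0.243, 0.576, 0.245] pointing down, gripper open.
Joint ranges: [-176.69, 176.69], [-43.24, 126.21], [12.49, 139.97], [-82, 262], [0, 151.66], [-163.58, 163.58]. Speed limits (degrees/s): [159.86, 159.86, 180, 180, 180, 180].

### API

Orientations are given as a 3x3 rotation matrix whose columns are the frame's x, y, z axes.
In Python, from rig import bot gives the robot as it stands.
- The arm moves only by the tool jog_arm, never from a script. Its argument "motion" is one flat list of numbers, 6 for each row, row after row: the shift along the tool's x, y, z in mm, then the turn, a rotation vector about the tool's x, y, z in degrees. A call has 1 to 20 rows; each row is the pose to reach, as a shift and turn from the pose commanded when the call began, along the tool's axes at that moment; what a row does not reach only later rows make up. A row lasts 1/8 s, in which the tool goes at most 62.5 mm and 10.7 degrees, less where a joint would pass 70% of its speed; a pose out of reach is approached as far as the arm can. A call with a gripper value outside its range is refused whole. "gripper" is the opening, from 0 (shut) to 1 (fully open), set as the call begins (left out, the last holds). The fingers move at their own pace and stop on an object; the grip force is fixed at half the most. Time passes only in rows, so rows that repeat a pose let the fingers close. It gives the time, the measured TCP pose, the force and the opening at its end, in the units of the state.
- bot.read_state(): the state, without advancing time (a new reading comes with each control period).
- bot.capture(name): name is "scene" or "top" or "wrist"; returns (picture, depth): 420x560x3 uint8, red, green, blue; 420x560 float32, m along the optical axis (not along the pixel's ray), 0 where there is no reading.
- bot.get_calibration(name): a dict with "mtx" (3x3 intrinsics, pixels), "k1" (the pictures are not rectified: a ray, as slopes to the right and down, at radius r is drawn at 1 + k1 r^2 times it, then the intrinsics apply), "pose" (4x4, takes a point from camera to world coordinates); the wrist camera has in their place "hand_eye" (4x4, takes a point from camera to tool coordinates, whose origin is the TCP and whose axes are the tool frame's). Camera axes: x right, y up, looking along -z (the intrinsics and any distortion apply to the point x, -y, -z); pixel columns grow to the right and rows downward; lengths in m; the calibration is good to about 2 mm. A picture is of the moment at which its call begins: read the wrist's pose just before it. get_calibration takes no time and is no camera call.
- bot.hand_in(): hands the job in, once; it reports no verdict.
The state is a dict: "time_s": time; "joint_positions": joint angles; "qvel": joint speeds; "tau": joint torques, N m; "position": TCP position; "tcp_rot": TCP orientation; "force": force on the tool from outside, world axes, zero at the start; "moment": the same for the moment, N m; "opening": opening from 0.0 (shut) to 1.0 (fully open).
Only numpy, scipy, OpenCV 4.12 (cv2) and the standard library are available. Lean on these libraries where they do the work, as an engineer would, in place of code of your own. Each camera call takes 0.05 s, during which the arm holds its last target.

## Working session

There is one attempt and no reset: what is moved stays moved. The work goes in short steps, Python scripts to look and compute and a tool call to move; the robot and the scene stay as the last step left them, time stands still between calls to the robot, and variables do not carry over. Pictures are saved under pics/ and viewed, and the job is handed in when it is done.

Besides the shell and the picture viewer there is one more tool, called after ">>>" as name(argument=value, ...) on one line, values as JSON. jog_arm: Moves the arm, as the interface text tells. Its arguments: {"type":"object","properties":{"motion":{"type":"array","items":{"type":"number"}},"gripper":{"type":"number"}},"required":["motion"]}

```bash
ls; mkdir -p pics; cat > h.py <<'E'
import numpy as np, cv2
from rig import bot
def px2ray(c,u,v):
    K=np.array(c["mtx"]);xd=(u-K[0,2])/K[0,0];yd=(v-K[1,2])/K[1,1]
    k=c["k1"];x,y=xd,yd
    for _ in range(30):
        s=1+k*(x*x+y*y);x=xd/s;y=yd/s
    return np.array([x,-y,-1.0])
def pose(name,st=None):
    c=bot.get_calibration(name)
    if "pose" in c: return c,np.array(c["pose"])
    T=np.eye(4);T[:3,:3]=st["tcp_rot"];T[:3,3]=st["position"]
    return c,T@np.array(c["hand_eye"])
def pt(c,T,u,v,d): # at depth d
    return (T@np.append(px2ray(c,u,v)*d,1))[:3]
def atz(c,T,u,v,z):
    r=T[:3,:3]@px2ray(c,u,v);o=T[:3,3];return o+r*(z-o[2])/r[2]
def proj(c,T,P):
    p=np.linalg.inv(T)@np.append(P,1);x=p[0]/-p[2];y=-p[1]/-p[2];s=1+c["k1"]*(x*x+y*y)
    K=np.array(c["mtx"]);return K[0,0]*x*s+K[0,2],K[1,1]*y*s+K[1,2]
E
python3 - <<'E'
from h import *
st=bot.read_state();print({k:np.round(v,4).tolist() for k,v in st.items()})
for n in("scene","top","wrist"):
    i,d=bot.capture(n);cv2.imwrite(f"pics/{n}0.png",i[:,:,::-1]);np.savez(f"pics/{n}0.npz",i=i,d=d)
    c=bot.get_calibration(n);print(n,c)
E
```

```text
pics
{'time_s': 0.0, 'joint_positions': [56.8655, 30.2784, 82.1591, -0.0003, 67.6874, -10.2259], 'qvel': [0.0279, -0.0337, 0.0608, 0.0616, -0.0752, -0.0222], 'tau': [-0.0001, -44.0054, -17.6592, 0.0633, 0.0583, -0.0002], 'position': [0.2429, 0.5751, 0.2436], 'tcp_rot': [[0.9211, -0.0012, 0.3893], [-0.3893, -0.0018, 0.9211], [-0.0004, -1.0, -0.0021]], 'force': [0.4563, -0.0725, -1.1115], 'moment': [-0.0217, -0.0057, -0.0203], 'opening': 0.9972}
scene {'mtx': array([[413.0851108 ,   0.        , 276.25859242],
       [  0.        , 413.0851108 , 208.45515235],
       [  0.        ,   0.        ,   1.        ]]), 'k1': 0.0173908666832383, 'pose': array([[-0.54290187, -0.43937753,  0.71568495,  1.30167851],
       [ 0.8394644 , -0.30788293,  0.44778077,  0.43645915],
       [ 0.02360237,  0.84389305,  0.53599202,  0.6316361 ],
       [ 0.        ,  0.        ,  0.        ,  1.        ]])}
top {'mtx': array([[391.6121885 ,   0.        , 288.91411776],
       [  0.        , 391.6121885 , 209.8991328 ],
       [  0.        ,   0.        ,   1.        ]]), 'k1': 0.038648707987882426, 'pose': array([[-0.02464871,  0.99400977, -0.10647548,  0.51509914],
       [-0.99967382, -0.02522014, -0.00402348,  0.02696582],
       [-0.0066847 ,  0.10634158,  0.99430719,  0.79866874],
       [ 0.        ,  0.        ,  0.        ,  1.        ]])}
wrist {'mtx': array([[372.46268643,   0.        , 283.43746765],
       [  0.        , 372.46268643, 205.53263945],
       [  0.        ,   0.        ,   1.        ]]), 'k1': -0.09418028588749064, 'hand_eye': array([[-8.92091474e-05, -9.56319162e-01, -2.92324569e-01,
        -8.11670626e-02],
       [ 9.31015449e-04,  2.92324364e-01, -9.56318775e-01,
        -1.40730855e-01],
       [ 9.99999563e-01, -3.57471072e-04,  8.64269906e-04,
         4.26572391e-04],
       [ 0.00000000e+00,  0.00000000e+00,  0.00000000e+00,
         1.00000000e+00]])}
```

View pics/scene0.png

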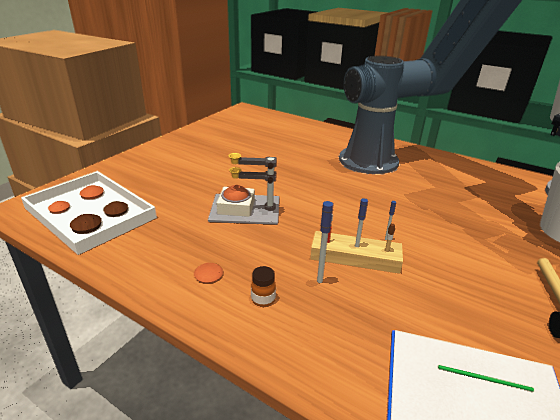

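View pics/top0.png

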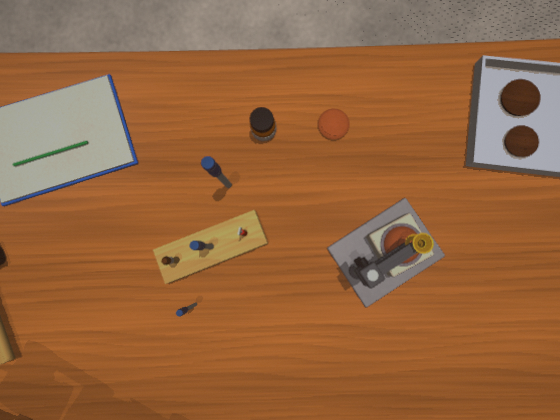

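View pics/wrist0.png

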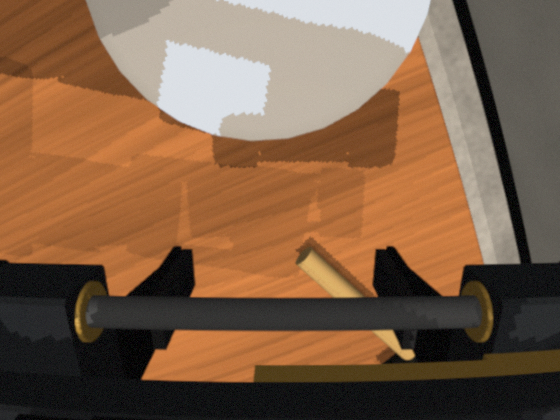

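Three blue-gripped rods are visible. In the scene picture there is a large one (326,215) standing in front of the rack, a middle one (362,208) in the rack, and a small one (392,207) behind the rack. The one in the rack fits: it is middle-sized and stands in a rack hole. I'll confirm it in crops.

```bash
python3 - <<'E'
import cv2,numpy as np
a=cv2.imread("pics/scene0.png");t=cv2.imread("pics/top0.png")
cv2.imwrite("pics/c1.png",cv2.resize(a[180:300,290:420],None,fx=5,fy=5,interpolation=2))
cv2.imwrite("pics/c2.png",cv2.resize(t[145:325,145:280],None,fx=3.3,fy=3.3,interpolation=2))
l=cv2.resize(t[195:310,325:450],None,fx=5,fy=5,interpolation=2);cv2.imwrite("pics/c3.png",l)
cv2.imwrite("pics/c4.png",cv2.resize(a[140:230,200:290],None,fx=6,fy=6,interpolation=2))
E
```

```text
(no output)
```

View pics/c1.png

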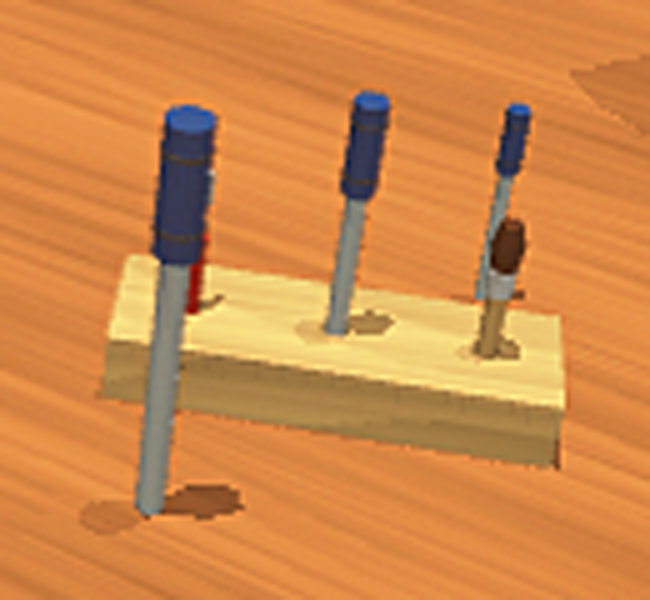

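View pics/c2.png

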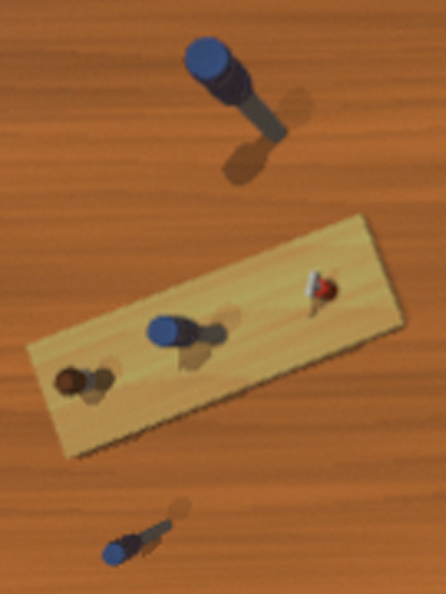

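View pics/c3.png

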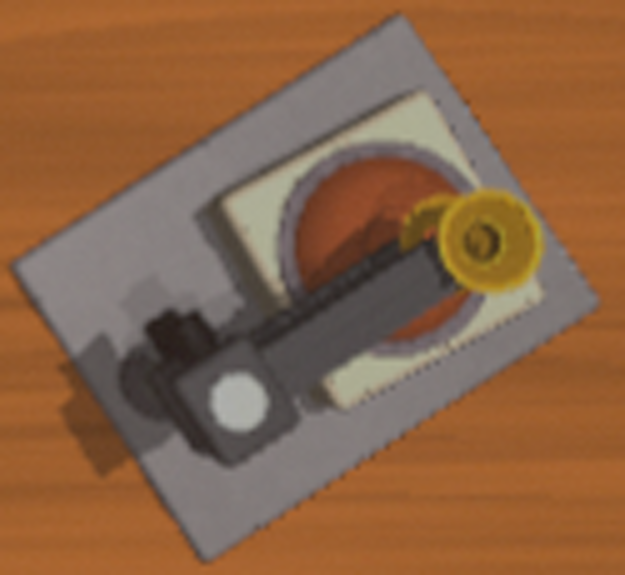

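View pics/c4.png

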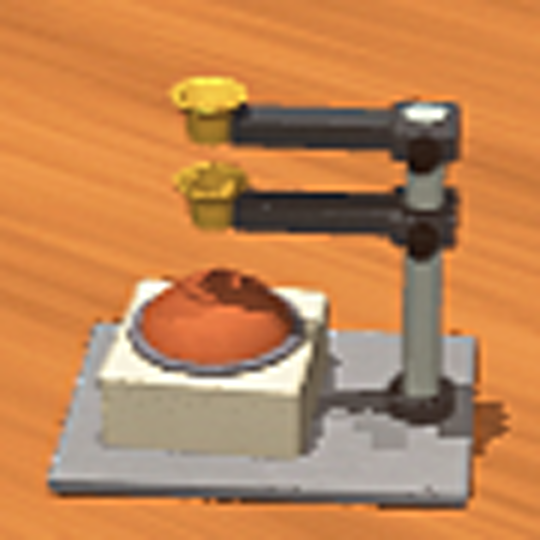

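Confirmed: the rod in the middle rack hole, at scene (362,208) and top (197,245), is the pointer. The large one stands at top (209,163), the small one at (182,311). The upper bushing rim is at about top (422,243). Next I'll measure.

```bash
python3 - <<'E'
from h import *
T0=np.load("pics/top0.npz");S0=np.load("pics/scene0.npz")
ct,Tt=pose("top");cs,Ts=pose("scene")
def tt(u,v,z):return np.round(atz(ct,Tt,u,v,z),4)
def ss(u,v,z):return np.round(atz(cs,Ts,u,v,z),4)
c2=lambda x,y:(x/3.3+145,y/3.3+145)
c3=lambda x,y:(x/5+325,y/5+195)
c1=lambda x,y:(x/5+290,y/5+180)
c4=lambda x,y:(x/6+200,y/6+140)
print("ptr top",tt(*c2(166,331),.163),ss(*c1(373,103),.163))
print("ptr at rack", ss(*c1(337,331),.036))
print("rack corners",[tt(*c2(*p),.036) for p in[(28,348),(361,215),(403,324),(70,458)]])
print("big top",tt(*c2(208,60),.20),"bottom",ss(*c1(148,510),0),tt(*c2(279,133),0))
print("small top",tt(*c2(115,552),.13),"bottom",ss(*c1(484,298),0),tt(*c2(168,525),0))
print("upper rim",tt(*c3(490,240),.168),ss(*c4(209,93),.168))
print("upper bore bottom",tt(*c3(482,242),.155))
print("lower rim",ss(*c4(211,180),.126))
print("post top",tt(*c3(239,402),.168),ss(*c4(428,112),.168))
print("base corners",[tt(*c3(*p),.01) for p in[(403,12),(600,298),(205,562),(10,265)]])
P=[]
for nm,c,T,Z in(("t",ct,Tt,T0),("s",cs,Ts,S0)):
  d=Z["d"];img=Z["i"]
  r=(range(205,270),range(375,440)) if nm=="t" else (range(180,205),range(218,255))
  pts=[]
  for v in r[0]:
    for u in r[1]:
      R,G,B=map(int,img[v,u])
      if d[v,u]>0 and R>1.6*G and R>1.8*B and B>10: pts.append(pt(c,T,u,v,d[v,u]))
  pts=np.array(pts);z=pts[:,2];m=z<.12
  print(nm,len(pts),np.round(np.percentile(z[m],[50,80,90,95,99,100]),4),pts[m][np.argsort(-z[m])[:40]].mean(0).round(4))
print("table z check",[pt(ct,Tt,u,v,T0["d"][v,u]).round(4) for u,v in((300,330),(330,200))],[pt(cs,Ts,u,v,S0["d"][v,u]).round(4) for u,v in((180,200),(330,320))])
d=T0["d"]; print("ptr depth top",pt(ct,Tt,195,245,d[245,195]).round(4),"rack",pt(ct,Tt,225,240,d[240,225]).round(4))
E
```

```text
ptr top [0.5295 0.1821 0.163 ] [0.5371 0.1869 0.163 ]
ptr at rack [0.536  0.1869 0.036 ]
rack corners [array([0.5246, 0.2936, 0.036 ]), array([0.598 , 0.0977, 0.036 ]), array([0.5329, 0.0739, 0.036 ]), array([0.4605, 0.2684, 0.036 ])]
big top [0.6555 0.1534 0.2   ] bottom [0.6601 0.1547 0.    ] [0.6548 0.1515 0.    ]
small top [0.42   0.2154 0.13  ] bottom [0.4204 0.2232 0.    ] [0.4165 0.2203 0.    ]
upper rim [ 0.5242 -0.1828  0.168 ] [ 0.5284 -0.1793  0.168 ]
upper bore bottom [ 0.5238 -0.1846  0.155 ]
lower rim [ 0.5291 -0.1793  0.126 ]
post top [ 0.4749 -0.1008  0.168 ] [ 0.4886 -0.0915  0.168 ]
base corners [array([ 0.619 , -0.2063,  0.01  ]), array([ 0.5026, -0.2771,  0.01  ]), array([ 0.4033, -0.1164,  0.01  ]), array([ 0.5209, -0.0442,  0.01  ])]
t 1268 [0.0016 0.0642 0.0681 0.071  0.0744 0.1184] [ 0.5318 -0.1769  0.0761]
s 524 [0.0536 0.0654 0.0688 0.0713 0.0724 0.0737] [ 0.5252 -0.1829  0.0716]
table z check [array([0.3614, 0.0142, 0.0015]), array([ 6.189e-01, -5.460e-02,  5.000e-04])] [array([ 5.807e-01, -3.463e-01, -1.000e-04]), array([ 0.7463,  0.2238, -0.0009])]
ptr depth top [0.53   0.1825 0.1636] rack [0.5411 0.1553 0.0376]
```

>>> jog_arm(motion=[15, -1, -9, 0, -1, 0, 50, -2, -30, 0, -3, 0, 93, -4, -55, 0, -5, 0, 136, -6, -80, 0, -7.5, 0, 179, -8, -106, 0, -10, 0, 222, -10, -131, 0, -12, 0, 265, -12, -157, 0, -14.5, 0, 308, -13, -182, 0, -17, 0, 351, -15, -207, 0, -19, 0, 390, -17, -230, 0, -21.5, 0, 412, -18, -244, 0, -22.6, 0, 418, -18, -247, 0, -22.9, 0, 418, -18, -247, 0, -22.9, 0, 418, -18, -247, 0, -22.9, 0], gripper=0.6)

```text
time_s: 1.9
position: [0.5311, 0.1865, 0.2624]
tcp_rot: [[1.0, -0.001, -0.001], [0.001, 0.0, 1.0], [-0.001, -1.0, 0.0]]
force: [-0.1, -0.6, -0.3]
opening: 0.598
```

```bash
cat > w.py <<'E'
import sys
from h import *
n=sys.argv[1];cam=sys.argv[2] if len(sys.argv)>2 else "wrist"
st=bot.read_state();i,d=bot.capture(cam);cv2.imwrite(f"pics/{n}.png",i[:,:,::-1])
np.savez(f"pics/{n}.npz",i=i,d=d,R=st["tcp_rot"],p=st["position"])
print(st["time_s"],np.round(st["position"],4),np.round(st["tcp_rot"],4).tolist(),st["opening"],np.round(st["force"],2))
E
python3 w.py w1
```

```text
1.9 [0.5311 0.1865 0.2624] [[1.0, -0.001, -0.001], [0.001, 0.0003, 1.0], [-0.001, -1.0, 0.0003]] 0.5982716216953725 [-0.14 -0.6  -0.29]
```

View pics/w1.png

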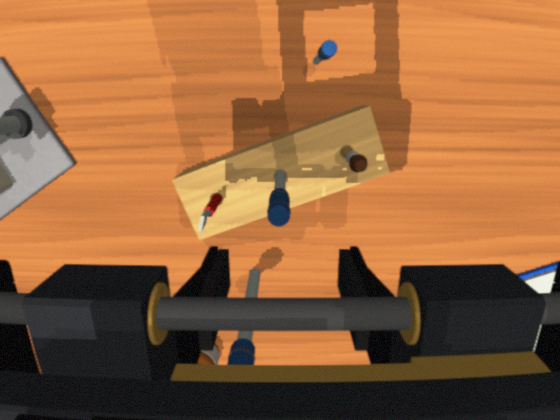

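The wrist picture shows the pointer's blue top end at about (279,213), running down to its rack hole at (281,176). The large pointer is lower left and partly hidden by the gripper.

```bash
python3 - <<'E'
from h import *
z=np.load("pics/w1.npz");st=dict(tcp_rot=z["R"],position=z["p"])
c,T=pose("wrist",st)
print("tcp axis at z=.163 ->",proj(c,T,[*z["p"][:2],.163]),"z=.036",proj(c,T,[*z["p"][:2],.036]))
i=z["i"];cr=cv2.resize(i[150:250,230:330,::-1],None,fx=6,fy=6,interpolation=2);cv2.imwrite("pics/w1c.png",cr)
for u,v in((279,212),(279,208),(279,216)):
  print(pt(c,T,u,v,z["d"][v,u]),atz(c,T,u,v,.163))
d=z["d"];print(pt(c,T,300,175,d[175,300]))
E
```

```text
tcp axis at z=.163 -> (np.float64(282.75697598212685), np.float64(216.44021499853469)) z=.036 (np.float64(283.02967565739004), np.float64(176.19265251917392))
[0.52774693 0.18396832 0.16370204] [0.52797388 0.1839595  0.163     ]
[0.52489291 0.18397601 0.1637772 ] [0.52513498 0.18396626 0.163     ]
[0.53069291 0.18395784 0.16341438] [0.5308318  0.18395262 0.163     ]
[0.53002743 0.20360877 0.03537377]
```

View pics/w1c.png

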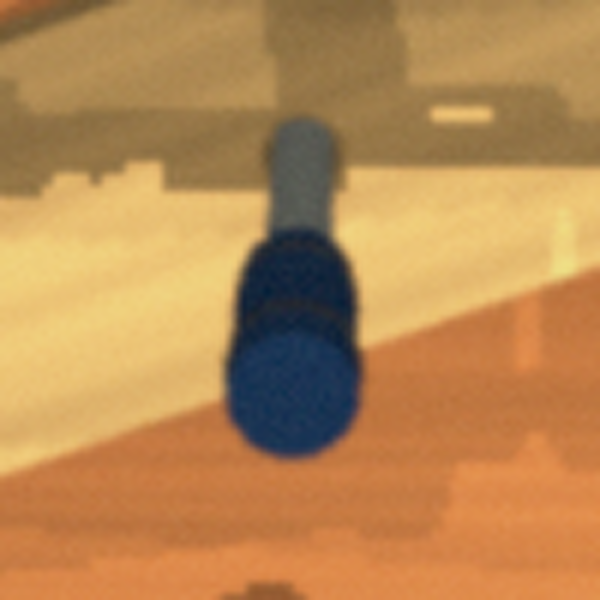

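>>> jog_arm(motion=[-1, 10, -2.5, 0, 0, 0, -1, 35, -2.5, 0, 0, 0, -1, 62, -2.5, 0, 0, 0, -1, 88, -2.5, 0, 0, 0, -1, 108, -2.5, 0, 0, 0, -1, 116, -2.5, 0, 0, 0, -1, 116, -2.5, 0, 0, 0, -1, 116, -2.5, 0, 0, 0])

```text
time_s: 2.95
position: [0.5316, 0.1832, 0.1473]
tcp_rot: [[1.0, 0.002, -0.0], [0.0, 0.0, 1.0], [0.002, -1.0, 0.0]]
force: [-0.4, 0.1, 0.2]
opening: 0.6
```

>>> jog_arm(motion=[0, 0, 0, 0, 0, 0, 0, 0, 0, 0, 0, 0, 0, 0, 0, 0, 0, 0, 0, 0, 0, 0, 0, 0, 0, 0, 0, 0, 0, 0, 0, 0, 0, 0, 0, 0, 0, 0, 0, 0, 0, 0, 0, 0, 0, 0, 0, 0], gripper=0.0)

```text
time_s: 3.95
position: [0.5312, 0.183, 0.1466]
tcp_rot: [[1.0, 0.0, 0.0], [-0.0, 0.0, 1.0], [0.0, -1.0, 0.0]]
force: [-0.1, 0.6, 0.6]
opening: 0.172
```

```bash
python3 w.py w2
```

```text
3.95 [0.5312 0.183  0.1466] [[1.0, 0.0001, 0.0001], [-0.0001, 0.0, 1.0], [0.0001, -1.0, 0.0]] 0.1722722405087905 [-0.13  0.62  0.62]
```

View pics/w2.png

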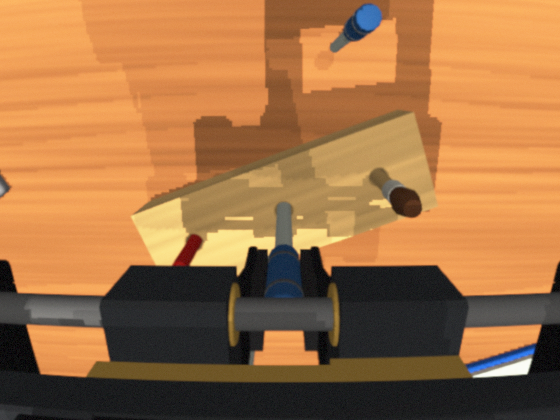

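Opening 0.172 (15 mm) on the 16 mm grip, and the picture shows the rod between the pads at (285,270). Lifting it out and carrying it over, well above the stand.

>>> jog_arm(motion=[0, -5, 0, 0, 0, 0, 0, -18, 0, 0, 0, 0, 0, -35, 0, 0, 0, 0, 0, -60, 0, 0, 0, 0, 0, -90, 0, 0, 0, 0, 0, -125, 0, 0, 0, 0, 0, -160, -5, 0, 0, 0, 0, -185, -30, 0, 0, 0, 0, -192, -70, 0, 0, 0, 0, -192, -110, 0, 0, 0, 0, -192, -150, 0, 0, 0, -2, -192, -190, 0, 0, 0, -4, -192, -230, 0, 0, 0, -6, -192, -270, 0, 0, 0, -7, -192, -305, 0, 0, 0, -7, -192, -335, 0, 0, 0, -7, -192, -355, 0, 0, 0, -7, -192, -365, 0, 0, 0, -7, -192, -365, 0, 0, 0, -7, -192, -365, 0, 0, 0])

```text
time_s: 6.5
position: [0.524, -0.181, 0.3385]
tcp_rot: [[1.0, -0.0, -0.001], [0.001, 0.001, 1.0], [-0.0, -1.0, 0.001]]
force: [0.7, -0.0, -1.3]
opening: 0.175
```

```bash
python3 w.py w3; python3 w.py s3 scene; python3 w.py t3 top
```

```text
6.5 [ 0.524  -0.181   0.3385] [[1.0, -0.0003, -0.0008], [0.0008, 0.0008, 1.0], [-0.0003, -1.0, 0.0008]] 0.17462525861472034 [ 0.68 -0.03 -1.3 ]
6.55 [ 0.524  -0.181   0.3386] [[1.0, -0.0002, -0.0011], [0.0011, 0.0005, 1.0], [-0.0002, -1.0, 0.0005]] 0.17534437194758185 [ 0.04  0.26 -1.09]
6.6 [ 0.5241 -0.181   0.3386] [[1.0, -0.0002, -0.0011], [0.0011, 0.0004, 1.0], [-0.0002, -1.0, 0.0004]] 0.1765996516654608 [-0.24  0.23 -0.9 ]
```

View pics/w3.png

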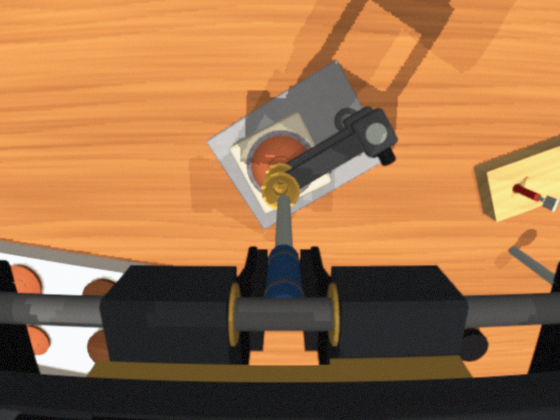

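View pics/s3.png

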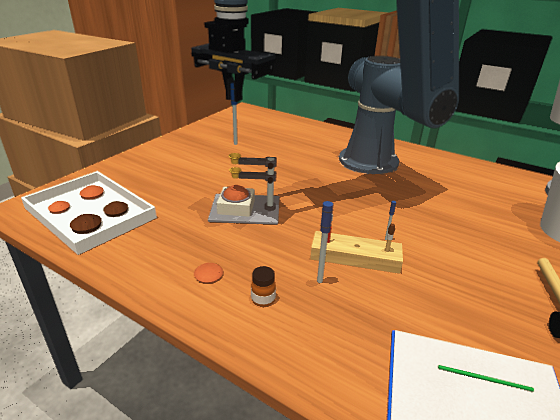

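View pics/t3.png

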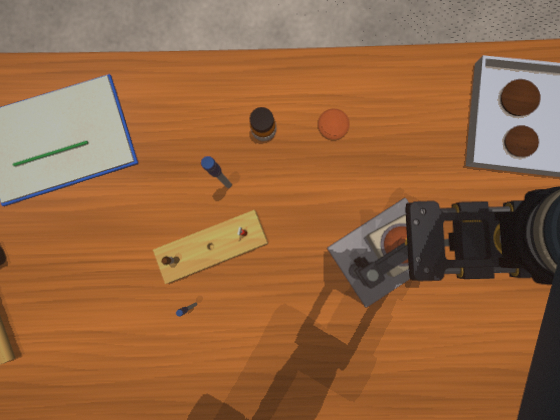

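```bash
python3 - <<'E'
import cv2
a=cv2.imread("pics/w3.png");cv2.imwrite("pics/w3c.png",cv2.resize(a[150:250,240:330],None,fx=6,fy=6,interpolation=2))
a=cv2.imread("pics/s3.png");cv2.imwrite("pics/s3c.png",cv2.resize(a[70:210,205:285],None,fx=4.2,fy=4.2,interpolation=2))
E
```

```text
(no output)
```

View pics/w3c.png

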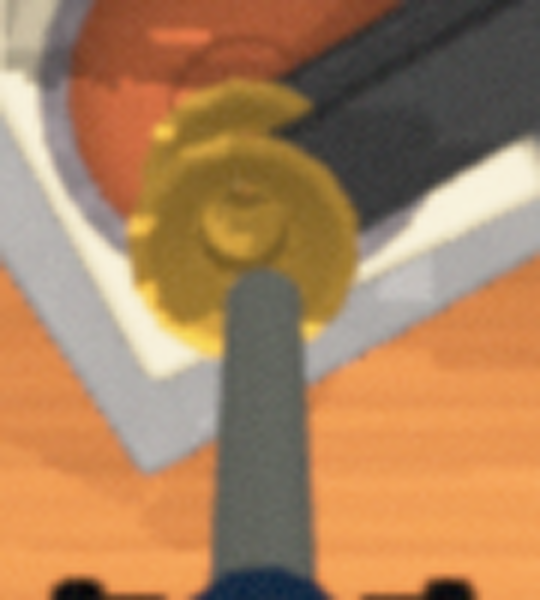

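View pics/s3c.png

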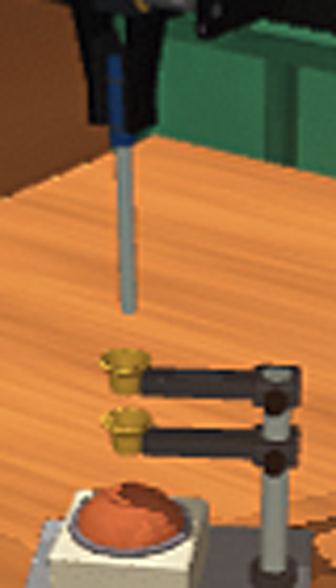

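```bash
python3 - <<'E'
from h import *
z=np.load("pics/w3.npz");st=dict(tcp_rot=z["R"],position=z["p"])
c,T=pose("wrist",st)
tip=atz(c,T,240+265/6,150+301/6,.200)
rim=atz(c,T,240+244/6,150+246/6,.168);thr=atz(c,T,240+246/6,150+222/6,.150)
print("tip",tip,"rim",rim,"thr",thr,"tcp",z["p"])
# predicted rim outline for checking
for nm,C,zz,r in(("rim",rim,.168,.0175),):
  q=np.array([proj(c,T,[C[0]+r*np.cos(a),C[1]+r*np.sin(a),zz]) for a in np.linspace(0,6.28,40)]);print(((q.min(0)-[240,150])*6).round(),((q.max(0)-[240,150])*6).round())
q=np.array([proj(c,T,[tip[0]+.005*np.cos(a),tip[1]+.005*np.sin(a),.2]) for a in np.linspace(0,6.28,40)]);print(((q.min(0)-[240,150])*6).round(),((q.max(0)-[240,150])*6).round())
# scene
cs,Ts=pose("scene")
f=lambda x,y:(x/4.2+205,y/4.2+70)
print("scene tip",atz(cs,Ts,*f(129,309),.2),"grip bottom",atz(cs,Ts,*f(122,143),.305),"rim",atz(cs,Ts,*f(126,357),.168),"low rim",atz(cs,Ts,*f(128,417),.126))
# lower rim in wrist: left edge
E
```

```text
tip [ 0.52385637 -0.17989674  0.2       ] rim [ 0.52487503 -0.18285503  0.168     ] thr [ 0.52584054 -0.18267957  0.15      ] tcp [ 0.52398707 -0.18098088  0.33850997]
[122. 127.] [366. 362.]
[227. 264.] [303. 338.]
scene tip [ 0.52377596 -0.17877229  0.2       ] grip bottom [ 0.52751328 -0.1770668   0.305     ] rim [ 0.52572043 -0.18080358  0.168     ] low rim [ 0.52528551 -0.18113981  0.126     ]
```

The wrist and scene pictures agree. Tip (wrist crop 265,301) against rim centre (244,246) calls for about +1.5 mm in x and −2.5 mm in y. I'll apply that, lower to just above the rim, and look again.

>>> jog_arm(motion=[1.5, 0, -2.5, 0, 0, 0, 1.5, 8, -2.5, 0, 0, 0, 1.5, 20, -2.5, 0, 0, 0, 1.5, 27, -2.5, 0, 0, 0, 1.5, 27, -2.5, 0, 0, 0, 1.5, 27, -2.5, 0, 0, 0])

```text
time_s: 7.4
position: [0.5257, -0.1846, 0.3116]
tcp_rot: [[1.0, 0.0, 0.0], [-0.0, -0.0, 1.0], [0.0, -1.0, -0.0]]
force: [1.2, -0.6, -0.9]
opening: 0.179
```

```bash
python3 w.py w4; python3 w.py s4 scene; python3 - <<'E'
import cv2,numpy as np
a=cv2.imread("pics/w4.png");A=cv2.resize(a[150:250,240:320],None,fx=5,fy=5,interpolation=2)
a=cv2.imread("pics/s4.png");B=cv2.resize(a[110:210,205:283],None,fx=5,fy=5,interpolation=2)
cv2.imwrite("pics/c5.png",np.hstack([A,B]))
E
```

```text
7.4 [ 0.5257 -0.1846  0.3116] [[1.0, 0.0002, 0.0002], [-0.0002, -0.0002, 1.0], [0.0002, -1.0, -0.0002]] 0.17890812877055012 [ 1.21 -0.6  -0.9 ]
7.45 [ 0.5258 -0.1847  0.3119] [[1.0, 0.0006, 0.0002], [-0.0002, -0.0004, 1.0], [0.0006, -1.0, -0.0004]] 0.17695895281048088 [ 0.97 -0.24 -1.77]
```

View pics/c5.png

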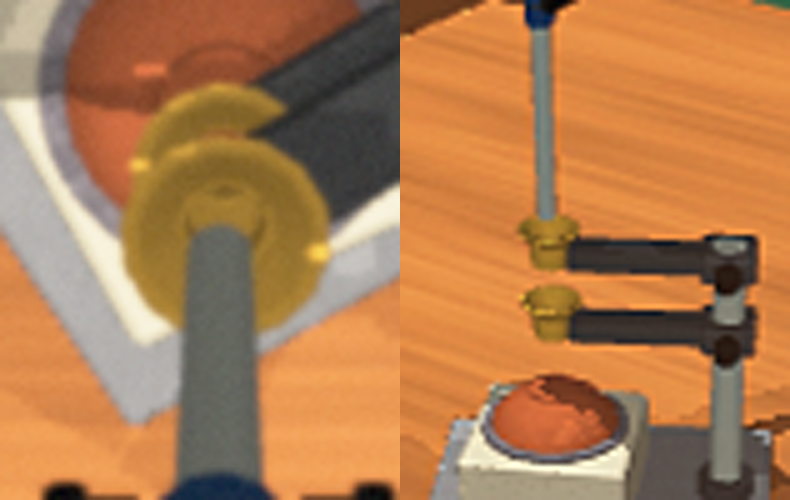

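```bash
python3 - <<'E'
from h import *
z=np.load("pics/w4.npz");st=dict(tcp_rot=z["R"],position=z["p"])
c,T=pose("wrist",st)
f=lambda x,y:(240+x/5,150+y/5)
tz=.008+z["p"][2]-.1466
print(tz,"tip",atz(c,T,*f(222,254),tz),"rim",atz(c,T,*f(227,234),.168))
q=np.array([proj(c,T,[*(atz(c,T,*f(222,254),tz)[:2]+.005*np.array([np.cos(a),np.sin(a)])),tz]) for a in np.linspace(0,6.28,40)]);print(((q.min(0)-[240,150])*5).round(),((q.max(0)-[240,150])*5).round())
cs,Ts=pose("scene");g=lambda x,y:(205+(x-400)/5,110+y/5)
print("scene tip",atz(cs,Ts,*g(546,219),tz),"rim",atz(cs,Ts,*g(550,229),.168), "low", atz(cs,Ts,*g(552,300),.126))
E
```

```text
0.17304525513307156 tip [ 0.52623505 -0.18350384  0.17304526] rim [ 0.52440412 -0.18270436  0.168     ]
[190. 223.] [254. 285.]
scene tip [ 0.52960235 -0.18022736  0.17304526] rim [ 0.52957626 -0.17782419  0.168     ] low [ 0.5287008  -0.17876063  0.126     ]
```

>>> jog_arm(motion=[-1, 0, 1.2, 0, 0, 0, -1, 4, 1.2, 0, 0, 0, -1, 8, 1.2, 0, 0, 0, -1, 12, 1.2, 0, 0, 0, -1, 16, 1.2, 0, 0, 0, -1, 20, 1.2, 0, 0, 0, -1, 24, 1.2, 0, 0, 0, -1, 24, 1.2, 0, 0, 0])

```text
time_s: 8.5
position: [0.5244, -0.1832, 0.2871]
tcp_rot: [[1.0, -0.001, 0.0], [-0.0, 0.0, 1.0], [-0.001, -1.0, 0.0]]
force: [0.5, 0.5, -0.7]
opening: 0.172
```

```bash
python3 w.py w5; python3 w.py s5 scene; python3 - <<'E'
import cv2,numpy as np
a=cv2.imread("pics/w5.png");A=cv2.resize(a[150:250,240:320],None,fx=5,fy=5,interpolation=2)
a=cv2.imread("pics/s5.png");B=cv2.resize(a[110:210,205:283],None,fx=5,fy=5,interpolation=2)
cv2.imwrite("pics/c6.png",np.hstack([A,B]))
E
```

```text
8.5 [ 0.5244 -0.1832  0.2871] [[1.0, -0.0007, 0.0002], [-0.0002, 0.0005, 1.0], [-0.0007, -1.0, 0.0005]] 0.1724886673694084 [ 0.45  0.45 -0.66]
8.55 [ 0.5246 -0.1833  0.2874] [[1.0, -0.0002, 0.0001], [-0.0001, 0.0002, 1.0], [-0.0002, -1.0, 0.0002]] 0.17503278183033688 [-1.09  0.24 -1.55]
```

View pics/c6.png

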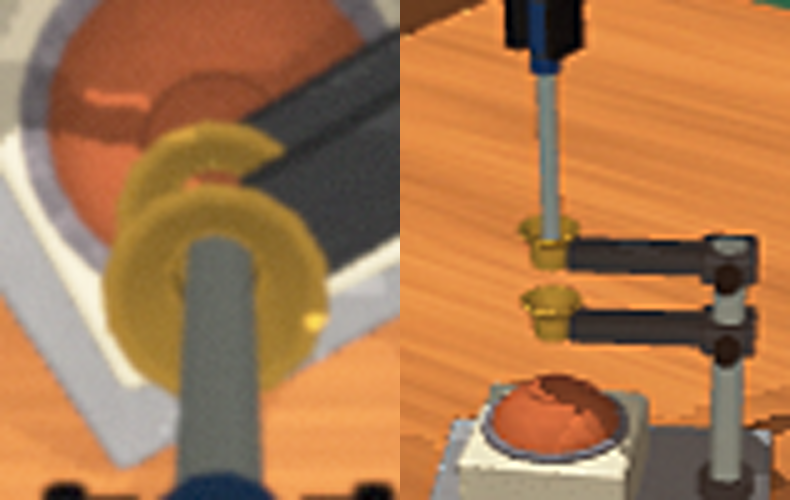

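The tip is in the upper flare and nearly centred (rod at crop x 222, rim centre 217), with no contact force. Continuing slowly.

>>> jog_arm(motion=[0, 3, -0.5, 0, 0, 0, 0, 6, -0.5, 0, 0, 0, 0, 9, -0.5, 0, 0, 0, 0, 12, -0.5, 0, 0, 0, 0, 15, -0.5, 0, 0, 0, 0, 18, -0.5, 0, 0, 0, 0, 18, -0.5, 0, 0, 0])

```text
time_s: 9.48
position: [0.5244, -0.1837, 0.2692]
tcp_rot: [[1.0, -0.001, 0.0], [-0.0, 0.0, 1.0], [-0.001, -1.0, 0.0]]
force: [0.9, -0.4, -0.9]
opening: 0.178
```

```bash
python3 w.py w6; python3 w.py s6 scene; python3 - <<'E'
import cv2,numpy as np
a=cv2.imread("pics/w6.png");A=cv2.resize(a[160:260,240:320],None,fx=5,fy=5,interpolation=2)
a=cv2.imread("pics/s6.png");B=cv2.resize(a[110:210,205:283],None,fx=5,fy=5,interpolation=2)
cv2.imwrite("pics/c7.png",np.hstack([A,B]))
E
```

```text
9.475 [ 0.5244 -0.1837  0.2692] [[1.0, -0.0006, 0.0001], [-0.0001, 0.0004, 1.0], [-0.0006, -1.0, 0.0004]] 0.17817194313030787 [ 0.91 -0.42 -0.89]
9.525 [ 0.5245 -0.1838  0.2694] [[1.0, -0.0002, 0.0001], [-0.0001, 0.0001, 1.0], [-0.0002, -1.0, 0.0001]] 0.17545110893570467 [-0.32 -0.26 -0.32]
```

View pics/c7.png

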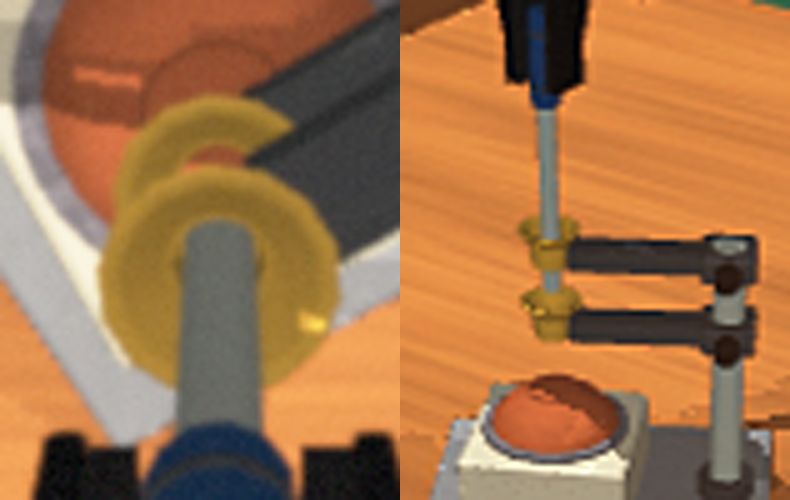

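```bash
python3 - <<'E'
from h import *
for n,f in(("w6",lambda x,y:(240+x/5,160+y/5)),("w5",lambda x,y:(240+x/5,150+y/5))):
  z=np.load(f"pics/{n}.npz");d=z["d"];st=dict(tcp_rot=z["R"],position=z["p"])
  c,T=pose("wrist",st)
  def Z(cx,cy,r=2):
    u,v=map(int,f(cx,cy)); return np.median([[pt(c,T,a,b,d[b,a]) for a in range(u-r,u+r+1)] for b in range(v-r,v+r+1)],axis=(0,1)).round(4)
  print(n,"foot",Z(200,80 if n=="w6" else 110),Z(215,70 if n=="w6" else 100),Z(180,90 if n=="w6" else 115),"rim L",Z(118,280,1),"rim arm",Z(390,60))
  for v in range(165,190,2):
    print(v,[round(float(pt(c,T,u,v,d[v,u])[2])*1000) if d[v,u]>0 else 0 for u in range(256,312,4)])
z=np.load("pics/s6.npz");d=z["d"];c,T=pose("scene")
for v in range(178,200,1):
    print(v,[round(float(pt(c,T,u,v,d[v,u])[2])*1000) if d[v,u]>0 else 0 for u in range(220,254,3)])
E
```

```text
w6 foot [ 0.5177 -0.1865  0.0732] [ 0.5159 -0.1837  0.0728] [ 0.5194 -0.1902  0.0729] rim L [ 0.5249 -0.1973  0.1677] rim arm [ 0.5037 -0.1564  0.1177]
165 [62, 65, 66, 68, 69, 69, 70, 69, 69, 69, 67, 68, 65, 63]
167 [62, 65, 66, 67, 69, 71, 71, 70, 71, 69, 69, 67, 67, 110]
169 [62, 66, 68, 68, 70, 70, 73, 73, 72, 69, 69, 67, 107, 117]
171 [65, 66, 67, 69, 70, 73, 73, 72, 74, 72, 69, 106, 115, 117]
173 [64, 66, 69, 70, 72, 73, 73, 74, 73, 73, 72, 115, 118, 118]
175 [64, 68, 68, 69, 73, 73, 74, 73, 73, 74, 112, 119, 118, 118]
177 [63, 67, 68, 70, 73, 73, 73, 72, 72, 111, 118, 117, 118, 119]
179 [65, 66, 68, 71, 73, 75, 127, 127, 110, 117, 117, 117, 118, 119]
181 [67, 68, 68, 72, 72, 125, 125, 125, 126, 128, 117, 118, 118, 153]
183 [65, 67, 69, 72, 127, 127, 126, 124, 127, 127, 118, 118, 152, 157]
185 [64, 68, 67, 71, 127, 125, 123, 121, 123, 126, 127, 151, 157, 159]
187 [65, 65, 70, 125, 127, 122, 120, 120, 121, 123, 148, 155, 158, 160]
189 [63, 67, 71, 126, 124, 121, 117, 73, 117, 149, 155, 159, 160, 0]
w5 foot [ 0.5168 -0.1861  0.0731] [ 0.5155 -0.1832  0.0734] [ 0.5184 -0.19    0.0
[... 1405 characters left out ...]
6, 0, -1, -3, 1]
187 [-1, 46, 46, 66, 71, 71, 72, 69, 1, 0, -1, -2]
188 [-4, 48, 47, 66, 72, 71, 71, 67, 65, 48, 46, -1]
189 [0, 44, 62, 67, 71, 70, 72, 68, 64, 50, 45, 45]
190 [0, 46, 64, 68, 67, 71, 69, 67, 65, 56, 46, 48]
191 [-1, 50, 62, 67, 66, 68, 66, 67, 65, 56, 48, 43]
192 [-1, 49, 61, 65, 64, 66, 64, 66, 62, 56, 49, 44]
193 [-1, 49, 61, 65, 65, 64, 64, 62, 61, 54, 50, 45]
194 [47, 51, 58, 62, 64, 63, 62, 62, 59, 54, 49, 43]
195 [0, 51, 55, 59, 62, 62, 63, 59, 59, 51, 50, 41]
196 [47, 49, 55, 57, 58, 59, 60, 57, 55, 50, 48, 37]
197 [47, 49, 52, 57, 58, 59, 59, 54, 56, 50, 45, 35]
198 [48, 49, 50, 52, 55, 53, 56, 55, 50, 48, 47, 33]
199 [47, 45, 48, 49, 54, 54, 51, 52, 47, 47, 46, 28]
```

The find's foot measures z ≈ 0.073; the rims read 0.168 and 0.126 in the same depth picture, so the scale checks out. The tip should end at 0.088, which means 42 mm more. I'll do the first 20 mm, into the lower bore.

>>> jog_arm(motion=[0, 3, 0, 0, 0, 0, 0, 6, 0, 0, 0, 0, 0, 9, 0, 0, 0, 0, 0, 12, 0, 0, 0, 0, 0, 15, 0, 0, 0, 0, 0, 18, 0, 0, 0, 0, 0, 20, 0, 0, 0, 0, 0, 20, 0, 0, 0, 0])

```text
time_s: 10.58
position: [0.5245, -0.1838, 0.2494]
tcp_rot: [[1.0, -0.0, 0.0], [-0.0, 0.0, 1.0], [-0.0, -1.0, 0.0]]
force: [0.3, -0.5, -0.1]
opening: 0.176
```

```bash
python3 w.py w7; python3 w.py s7 scene; python3 - <<'E'
import cv2,numpy as np
a=cv2.imread("pics/w7.png");A=cv2.resize(a[160:260,240:320],None,fx=5,fy=5,interpolation=2)
a=cv2.imread("pics/s7.png");B=cv2.resize(a[110:210,205:283],None,fx=5,fy=5,interpolation=2)
cv2.imwrite("pics/c8.png",np.hstack([A,B]))
E
```

```text
10.575 [ 0.5245 -0.1838  0.2494] [[1.0, -0.0003, 0.0002], [-0.0002, 0.0002, 1.0], [-0.0003, -1.0, 0.0002]] 0.17641451494072857 [ 0.29 -0.46 -0.12]
10.625 [ 0.5246 -0.1838  0.2495] [[1.0, -0.0001, 0.0001], [-0.0001, 0.0001, 1.0], [-0.0001, -1.0, 0.0001]] 0.17333211994349826 [ 0.62 -0.53 -1.31]
```

View pics/c8.png

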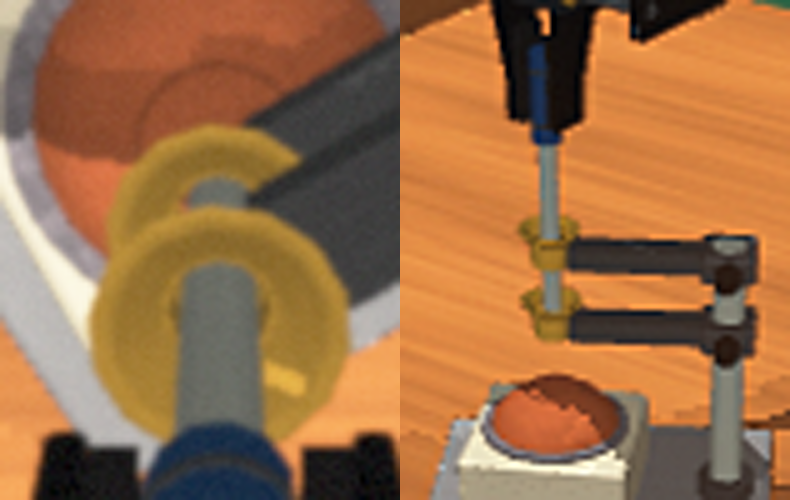

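Both crops show the rod centred through the upper bushing and entering the lower one, with no force build-up. Final 22 mm.

>>> jog_arm(motion=[0, 3, 0, 0, 0, 0, 0, 6, 0, 0, 0, 0, 0, 9, 0, 0, 0, 0, 0, 12, 0, 0, 0, 0, 0, 15, 0, 0, 0, 0, 0, 18, 0, 0, 0, 0, 0, 20, 0, 0, 0, 0, 0, 22, 0, 0, 0, 0, 0, 22, 0, 0, 0, 0, 0, 22, 0, 0, 0, 0, 0, 22, 0, 0, 0, 0, 0, 22, 0, 0, 0, 0])

```text
time_s: 12.18
position: [0.5246, -0.1838, 0.2277]
tcp_rot: [[1.0, 0.0, 0.0], [-0.0, -0.0, 1.0], [0.0, -1.0, -0.0]]
force: [0.8, -1.2, -1.1]
opening: 0.175
```

```bash
python3 w.py w8; python3 w.py s8 scene; python3 - <<'E'
import cv2,numpy as np
a=cv2.imread("pics/w8.png");A=cv2.resize(a[160:260,240:320],None,fx=5,fy=5,interpolation=2)
a=cv2.imread("pics/s8.png");B=cv2.resize(a[110:210,205:283],None,fx=5,fy=5,interpolation=2)
cv2.imwrite("pics/c9.png",np.hstack([A,B]))
from h import *
c,T=pose("scene");z=np.load("pics/s8.npz");d=z["d"]
for v in range(172,192): print(v,[round(float(pt(c,T,u,v,d[v,u])[2])*1000) if d[v,u]>0 else 0 for u in range(230,243)])
print([[round(v,1) for v in proj(c,T,[.5285,-.179,h])] for h in(.0732,.0885,.105)])
E
```

```text
12.175 [ 0.5246 -0.1838  0.2277] [[1.0, 0.0002, 0.0001], [-0.0001, -0.0001, 1.0], [0.0002, -1.0, -0.0001]] 0.17517582757696942 [ 0.83 -1.24 -1.05]
12.225 [ 0.5246 -0.1838  0.2276] [[1.0, 0.0001, 0.0001], [-0.0001, -0.0001, 1.0], [0.0001, -1.0, -0.0001]] 0.17524117889663224 [-0.04 -0.28 -0.81]
172 [0, 124, 125, 124, 124, 125, 125, 127, 125, 124, 117, 116, 116]
173 [-2, 0, 119, 121, 121, 122, 121, 120, 118, 115, 116, 116, 113]
174 [0, -1, 116, 116, 116, 115, 116, 116, 115, 116, 118, 116, 115]
175 [0, -4, 110, 112, 114, 113, 111, 111, 110, 115, 113, 112, 112]
176 [-3, -1, 106, 108, 110, 111, 111, 109, 109, 109, 110, 110, 109]
177 [-1, 1, 105, 107, 109, 106, 109, 107, 104, 107, 106, 108, 106]
178 [-2, 0, -1, -1, 99, 104, 99, 97, -2, 103, 104, 103, 104]
179 [-2, -2, -3, 1, 98, 96, 99, 96, -1, -1, -1, -6, -1]
180 [-2, 0, -1, 1, 94, 96, 94, 94, 0, 0, -2, -1, -1]
181 [-2, -2, -1, 1, 90, 91, 90, 90, 0, 0, 0, -2, 0]
182 [-2, -4, -1, -1, 0, 88, 88, -3, -1, -3, -1, -1, 1]
183 [1, 0, 0, -2, -3, -2, -4, 0, -1, 0, -1, -1, -1]
184 [-1, -1, -1, -3, -1, -1, -2, -2, -4, -1, -1, -1, 3]
185 [-3, -2, -2, 72, 72, 72, 72, 72, 71, 71, -1, -2, 1]
186 [66, 73, 72, 71, 70, 70, 71, 71, 72, 72, 73, 67, 66]
187 [67, 72, 71, 72, 71, 71, 72, 70, 72, 71, 71, 70, 66]
188 [68, 70, 71, 71, 73, 74, 71, 72, 73, 71, 71, 69, 67]
189 [66, 70, 71, 69, 73, 74, 71, 71, 72, 70, 69, 66, 67]
190 [67, 66, 70, 68, 70, 70, 70, 68, 68, 68, 69, 68, 63]
191 [64, 68, 66, 67, 69, 68, 66, 69, 69, 66, 66, 67, 65]
[[np.float64(235.9), np.float64(187.2)], [np.float64(235.8), np.float64(182.3)], [np.float64(235.6), np.float64(176.9)]]
```

View pics/c9.png

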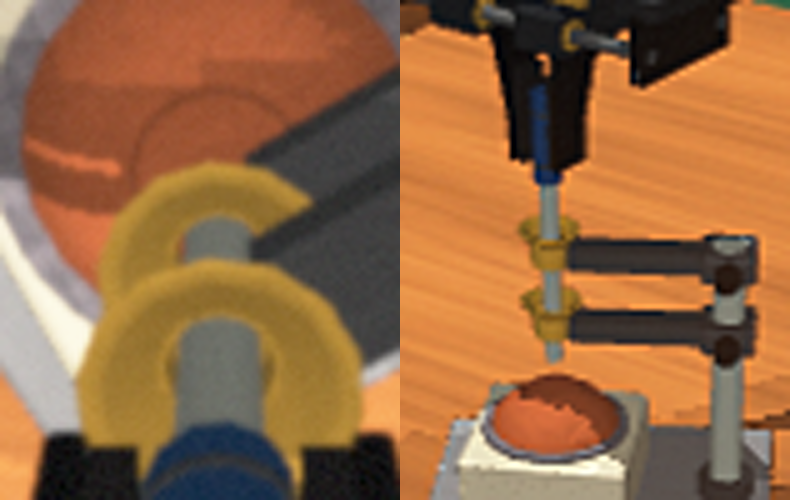

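The tip shows below the lower bushing at scene pixel (235.5,182), z ≈ 0.088. The find's top is at 0.072–0.073, so the gap is about 15–16 mm. Forces are within noise and the arm is still, so I'm handing in.

```bash
python3 -c "
from rig import bot
s=bot.read_state();print(s['time_s'],s['qvel'],s['opening']);print(bot.hand_in())"
```

```text
12.275 [-0.15198564  0.09401533 -0.0343111  -0.00532311 -0.14323965 -0.05014394] 0.17803855301240434
the job is handed in; nothing more can be done
None
```

I drew the middle-sized blue pointer out of the middle rack hole, threaded it down through the upper and lower bushings, and handed in at 12.3 s with the gripper still holding it. `hand_in` gave no verdict, so the result rests on my last checks:

- **Tip height:** depth readings put the tip at about 0.088 m and the find's top at 0.072–0.073 m. The gap is about 15–16 mm, and the tip is about 17 mm below the lower bushing.
- **Alignment:** the rod looks upright and centred in both bushings in the wrist and scene pictures.
- **Forces and grip:** readings stayed within about 2 N throughout the insertion, so nothing pressed hard on the bushings or the find. The gripper opening was 0.178 (about 15 mm) on the 16 mm grip.
- **Bystanders:** in the pictures taken after the rod was carried over, the brush, scraper, jar and sherd stood where they had been. I did not measure them again at the end.

**Disagreement:** the top and scene cameras differed by 4–9 mm in absolute position. I aligned on positions relative to each other, taken from the wrist and scene pictures; those agreed to about 2 mm.

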